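# Turn the pan handles in over the hotplate

## Robot

A 7-joint arm with a two-finger parallel gripper is mounted at the origin on a cart in front of the work surface, level with it; the furniture and walls round the work are solid. World frame = base frame: x ahead of the robot, y to its left, z up, the work surface at z = 0. Lengths are in m, angles in degrees, forces in N, time in s.
With the tool pointing down it reaches from about 0.425 to 0.875 m from the base axis. Payload 4.7 kg.
Tool frame: the origin (TCP) lies midway between the tips of the shut fingers; the grasp point (between the pads) lies 19 mm behind it; z points along the fingers, x is the direction in which the jaws open and shut, and the axes are right-handed (so a half turn about z gives the same grasp; the last joint's range is limited). The gripper opens to 87 mm and grips with 3 to 60 N. Pads are 19 mm wide; open, the fingers measure 117 mm over their backs; the gripper's body (75 mm by 190 mm) begins 51 mm behind the grasp point.
Start: joints at [-65.025, 18.392, -4.016, 83.108, 1.295, 78.541, -3.26], TCP at [0.266, 0.593, 0.223] pointing down, gripper open.
Joint ranges: [-163.93, 163.93], [-17.29, 119.83], [-79.2, 71.16], [3.27, 140.29], [-89.18, 269.18], [5.43, 117.66], [-154.24, 154.24]. Speed limits (degrees/s): [147.25, 147.25, 180, 180, 180, 180, 180].

## Interface

Orientations are given as [roll, pitch, yaw] about the fixed x, y, z axes, in that order (R = Rz(yaw) Ry(pitch) Rx(roll)).
In Python, from cell import env gives the robot as it stands.
- The arm moves only by the tool arm_command, never from a script. Its argument "steps" is a list of rows, each an object with "delta_pos": the shift along the world's x, y, z in mm, a list of three; "turn": the turn about the world's z in degrees. In form: [{"delta_pos": [tx, ty, tz], "turn": turn}, ...]. A call has 1 to 8 rows; each row is the pose to reach, as a shift and turn from the pose commanded when the call began; what a row does not reach only later rows make up. A row lasts 1/12 s, in which the tool goes at most 41.7 mm and 7.16 degrees, less where a joint would pass 70% of its speed; a pose out of reach is approached as far as the arm can. A call with a gripper value outside its range is refused whole. "gripper" is the finger opening in mm, from 0 to 87, set as the call begins (left out, the last holds). The fingers move at their own pace and stop on an object; "grip_force" is the grip in N (left out, the last holds). Time passes only in rows, so rows that repeat a pose let the fingers close. It gives the time, the measured TCP pose, the force and the opening at its end, in the units of the state.
- env.get_obs(): the state, without advancing time (a new reading comes with each control period).
- env.read_camera(name): name is "scene" or "top"; returns the picture (420x560x3 uint8, blue, green, red); there is no depth.
- env.camera_model(name): a dict with "fx", "fy", "cx", "cy" (pixels), "R" (3x3) and "t" (3): a world point X has camera coordinates R X + t. Camera axes: x right, y down, z forward; pixel columns grow to the right and rows downward; lengths in m; the calibration is good to about 2 mm. A picture is of the moment at which its call begins. camera_model takes no time and is no camera call.
- env.sign_off(): hands the job in, once; it reports no verdict.
Trained networks look in the newest picture that a camera, given by its name, has taken for a name from the list of things; names that differ only in an ending like _2 or _b are one class to them, and where a whole thing is asked for, a point or a joint stands for the part that bears it (a point fixed in the world has none). Each returns a list of dicts, best first, with "p" (0 to 1); they miss things now and then, are a little off and sometimes report something else, mostly with a low value. They report only what shows in the picture. A call takes as long as a camera call. They do not tell look-alikes from the thing itself.
- env.masks_of(camera, thing): "region" (420x560 bool, what is visible of it) and "extent" ([left, top, right, bottom] in pixels, round what is visible of it).
- env.landmark_of(camera, thing): "location" ([column, row] in pixels: a listed point, or the origin of a listed thing).
The state is a dict: "time_s": time; "qpos": joint angles; "joint_velocities": joint speeds; "effort": joint torques, N m; "tool_pos": TCP position; "tool_rot": TCP orientation; "force": force on the tool from outside, world axes, zero at the start; "wrist_torque": the same for the moment, N m; "grip_width": finger opening in m.
Only numpy, scipy, OpenCV 4.12 (cv2) and the standard library are available. Lean on these libraries where they do the work, as an engineer would, in place of code of your own. Each camera call takes 0.05 s, during which the arm holds its last target.

## Task

The two small pans on the twin hotplate stand with their handles sticking out over its front edge, where a sleeve would catch them. Swing each handle round inward over the hotplate, so that neither reaches past the edge of the hotplate and each ends at least a finger's breadth clear of the other pan and of its handle. Turn the pans where they stand, each staying wholly on its own round zone, without lifting or tipping them, knocking them together or disturbing the bottles and other things around.

Things in the scene. Friction and masses are not known exactly. Their poses are not given: they have to be found in the camera images.
- hotplate: low white twin hotplate fixed to the bench, flat top 225 mm (its x) by 300 mm (its y), 50 mm high. Its front, with two black knobs 12 mm proud, looks along its own -x, roughly toward the robot. Origin: at bench level below the mid point between its zones; +y to the left zone, z up. Front edge x = -85 mm, back edge x = +140 mm, sides y = +-150 mm
- left_zone (a point): centre of the left round dark zone, 120 mm across, flush with the hotplate's top, at the hotplate's x = 0, y = +88 mm, 50 mm above the bench. Left of and behind it stands a fixed pedestal with a shelf on top: nearest edges at world x = 0.51 m and y = -0.17 m, 0.27 m high
- right_zone (a point): centre of the right round dark zone, 120 mm across, flush with the hotplate's top, at the hotplate's x = 0, y = -88 mm, 50 mm above the bench
- black_pan: open round steel pan with one black handle, loose on the hotplate's left zone; 80 mm across, 50 high, base 74 across, 0.3 to 0.65 kg. Origin: centre of its underside, z up. The handle is a level bar along the pan's own -x, from 55 to 118 mm from the pan's axis, 16 wide, 12 thick, centre line 42 above the underside (92 above the bench), free air below; a 12 mm wide steel bracket joins it to the pan
- blue_pan: open round steel pan with one blue handle, loose on the hotplate's right zone; 80 mm across, 50 high, base 74 across, 0.3 to 0.65 kg. Origin: centre of its underside, z up. The handle is a level bar along the pan's own -x, from 55 to 118 mm from the pan's axis, 16 wide, 12 thick, centre line 42 above the underside (92 above the bench), free air below; a 12 mm wide steel bracket joins it to the pan
- black_pan_tip (a point): free end of the black handle, on its centre line, 118 mm from the pan's axis
- black_pan_grip (a point): a point near the middle of the black handle, on its centre line, 88 mm from the pan's axis
- blue_pan_tip (a point): free end of the blue handle, on its centre line, 118 mm from the pan's axis
- blue_pan_grip (a point): a point near the middle of the blue handle, on its centre line, 88 mm from the pan's axis
- dropper: white dropper bottle with a red cap, 33 mm across, 85 mm high, 30 g, standing loose on the hotplate's back strip, about 112 mm behind the line of the two zones. Origin: centre of its underside
- wash_bottle: wash bottle with red cap and bent spout, 76 mm across, 267 mm high, standing loose on the bench well to the left of the hotplate. Origin: centre of its underside
- tape: roll of tape lying flat on the bench well to the left of the hotplate, 96 mm across, 25 mm high. Origin: centre of its underside
- petri: petri dish with lid lying on the bench well to the left of the hotplate, 68 mm across, 15 mm high. Origin: centre of its underside
Things that resemble listed ones, but are neither listed nor needed, are in the scene too. What is shaped like the blue_pan but pink or purple is not meant.

How it is judged:
By the outcome, as a careful person would: the job done as asked, in the order asked, and still so for the second after the job is handed in, with the robot touching nothing.
It also fails if it takes over 51 s, if anything falls off the work surface, if the arm or the gripper's body presses on something with over 40 N, if the wrist force passes 120 N, or if a joint passes its speed limit or range.

## Working session

There is one attempt and no reset: what is moved stays moved. The work goes in short steps, Python scripts to look and compute and a tool call to move; the robot and the scene stay as the last step left them, time stands still between calls to the robot, and variables do not carry over. Pictures are saved under pics/ and viewed, and the job is handed in when it is done.

Besides the shell and the picture viewer there is one more tool, called after "Emit:" as name(argument=value, ...), one argument or row to a line, values as JSON. arm_command: Moves the arm, as the interface text tells. Its arguments: {"type":"object","properties":{"steps":{"type":"array"},"gripper":{"type":"number"},"grip_force":{"type":"number"}},"required":["steps"]}

```bash
mkdir -p pics; ls
python3 - <<'E'
from cell import env
import cv2,numpy as np
for n in("scene","top"):
    im=env.read_camera(n); cv2.imwrite(f"pics/{n}0.png",im)
    m=env.camera_model(n); print(n,m["fx"],m["cx"],m["cy"],np.round(m["R"],3).tolist(),np.round(m["t"],3))
    for t in["black_pan_tip","blue_pan_tip","black_pan_grip","blue_pan_grip","black_pan","blue_pan","left_zone","right_zone","hotplate","dropper"]:
        print(t,[(np.round(d["location"],1).tolist(),round(d["p"],2)) for d in env.landmark_of(n,t)])
o=env.get_obs();print(o)
E
```

```text
pics
scene 414.33229577996326 282.21339849901045 216.59008061506816 [[0.901, -0.433, -0.019], [-0.267, -0.52, -0.811], [0.342, 0.736, -0.584]] [-0.514  0.107  1.271]
black_pan_tip [([273.7, 235.3], 0.87), ([365.9, 247.4], 0.41)]
blue_pan_tip [([305.6, 280.1], 0.93), ([334.7, 363.4], 0.81), ([259.2, 302.3], 0.65), ([251.9, 214.0], 0.46), ([312.3, 233.7], 0.27)]
black_pan_grip [([286.6, 229.3], 0.74)]
blue_pan_grip [([313.2, 275.4], 0.72), ([343.0, 355.0], 0.61), ([269.7, 309.2], 0.56)]
black_pan [([308.0, 232.8], 0.87)]
blue_pan [([285.7, 349.7], 0.86), ([336.5, 273.5], 0.84), ([372.5, 348.1], 0.76), ([304.2, 280.5], 0.62)]
left_zone [([313.1, 234.0], 0.72)]
right_zone [([337.2, 272.1], 0.97)]
hotplate [([323.0, 266.8], 0.61)]
dropper [([362.8, 247.9], 0.7)]
top 491.6482661391828 278.1942328076494 211.78396086974246 [[0.083, -0.997, 0.0], [-0.975, -0.081, -0.205], [0.204, 0.017, -0.979]] [-0.206  0.486  1.36 ]
black_pan_tip [([306.3, 239.3], 0.72), ([312.9, 196.6], 0.64)]
blue_pan_tip [([380.5, 247.0], 0.94), ([370.9, 286.6], 0.87), ([446.4, 266.2], 0.7)]
black_pan_grip [([309.3, 225.
[... 418 characters left out ...]
.18)]
{'time_s': 1.1, 'qpos': array([-65.0251964 ,  18.39163202,  -4.01905444,  83.10479707,
         1.2933696 ,  78.54162289,  -3.2612775 ]), 'joint_velocities': array([ 0.11183227, -0.08671983, -0.05438783,  0.02406593, -0.03234637,
       -0.01449577, -0.02473476]), 'effort': array([ 3.78649365e-04, -4.91111076e+01, -4.03035292e-01, -3.12771714e+01,
       -6.36824593e-02,  3.37967416e-02,  2.83120420e-05]), 'tool_pos': array([0.26611073, 0.59307146, 0.22261439]), 'tool_rot': array([ 1.79999897e+02, -6.99974726e-03,  6.58351338e+01]), 'force': array([-0.20238833, -0.20779896,  0.40716219]), 'wrist_torque': array([ 0.00549456, -0.0050341 , -0.01484783]), 'grip_width': 0.08669415342162147}
```

Run:
```python
import cv2
im=cv2.imread("pics/scene0.png");cv2.imwrite("pics/scene0b.png",cv2.resize(im[160:400,200:480],None,fx=2.5,fy=2.5,interpolation=3))
im=cv2.imread("pics/top0.png");cv2.imwrite("pics/top0b.png",cv2.resize(im[110:330,250:500],None,fx=2.7,fy=2.7,interpolation=3))
```

```text
(no output)
```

View pics/scene0.png

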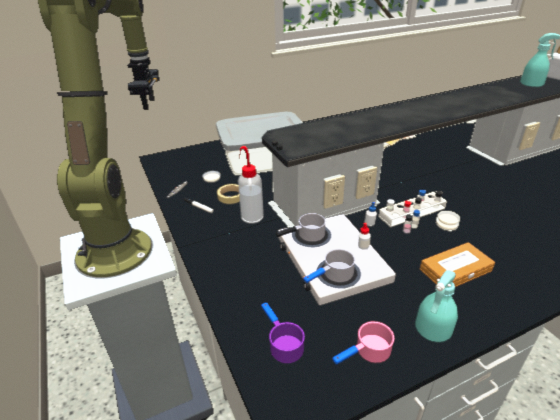

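View pics/scene0b.png

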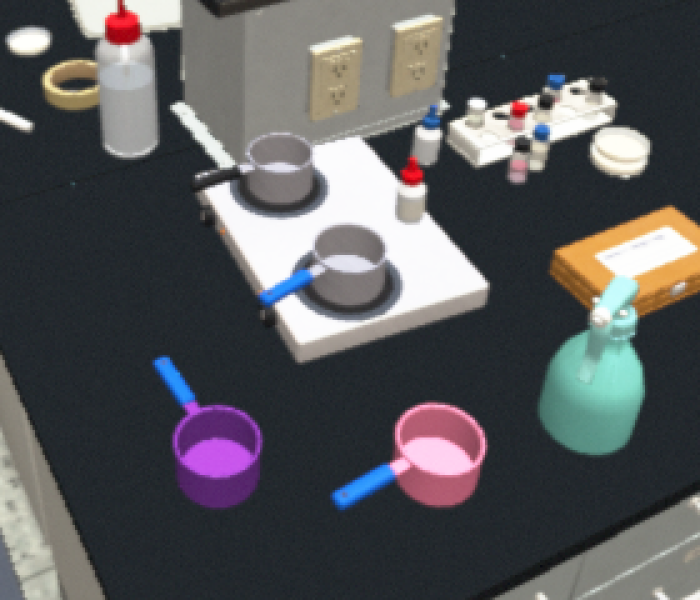

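View pics/top0.png

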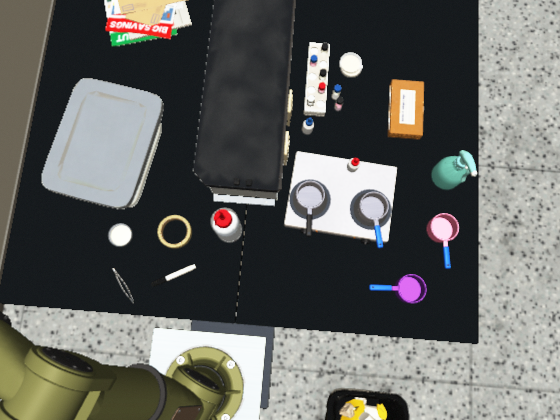

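View pics/top0b.png

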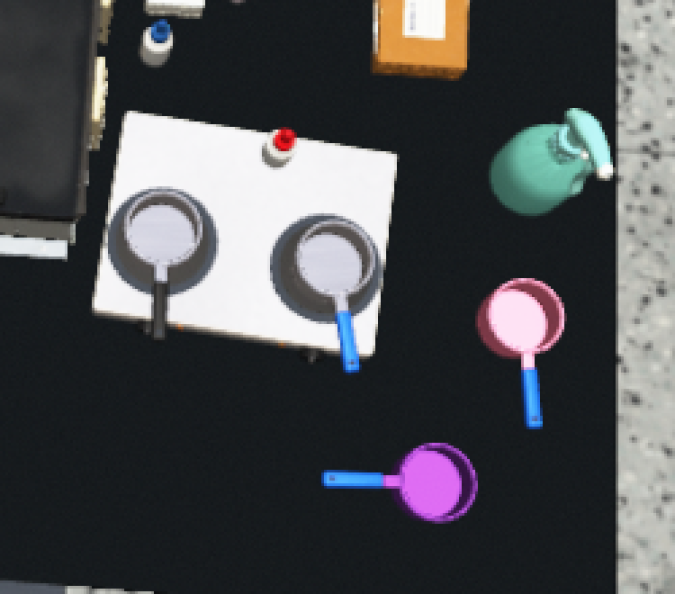

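```bash
cat > h.py <<'E'
import numpy as np,cv2
from scipy.optimize import least_squares
from cell import env
M={n:env.camera_model(n) for n in("scene","top")}
def proj(n,X):
    m=M[n];c=np.atleast_2d(X)@np.array(m["R"]).T+m["t"]
    return np.c_[m["fx"]*c[:,0]/c[:,2]+m["cx"],m["fy"]*c[:,1]/c[:,2]+m["cy"]]
def onz(n,uv,z):
    m=M[n];R=np.array(m["R"]);C=-R.T@m["t"];d=R.T@np.array([(uv[0]-m["cx"])/m["fx"],(uv[1]-m["cy"])/m["fy"],1]);return C+d*(z-C[2])/d[2]
def tri(a,b):
    r=least_squares(lambda X:np.r_[proj("scene",X)[0]-a,proj("top",X)[0]-b],[.6,-.2,.08]);return r.x,np.abs(r.fun).max()
E
python3 - <<'E'
from h import *
for nm,a,b,z in[("ktip",(273.7,235.3),(306.3,239.3),.092),("kgrip",(286.6,229.3),(309.3,225),.092),("btip",(305.6,280.1),(380.5,247),.092),("bgrip",(313.2,275.4),(376.4,236),.092),("kpan",(308,232.8),(311.2,195.3),.05),("bpan",(336.5,273.5),(372,210.4),.05),("lz",(313.1,234),(309.2,199.6),.05),("rz",(337.2,272.1),(369.9,210.3),.05),("drop",(362.8,247.9),(348.7,165.2),.05)]:
    print(nm,np.round(onz("scene",a,z),4),np.round(onz("top",b,z),4),np.round(tri(a,b)[0],4),round(tri(a,b)[1],1))
# hotplate fit
cs={"top":{(.14,.15):(297,151.5),(.14,-.15):(397,167.4)},}
for uv in((297,151.5),(397,167.4),(388.1,241.5),(284.4,225.6)):print(onz("top",uv,.05).round(4))
for n,t in(("scene","hotplate"),("top","hotplate"),("top","black_pan"),("top","blue_pan"),("scene","black_pan"),("scene","blue_pan"),("top","dropper"),("scene","dropper")):
    for i,d in enumerate(env.masks_of(n,t)):
        print(n,t,d["p"],d["extent"]); np.save(f"m_{n}_{t}_{i}.npy",d["region"])
E
```

```text
ktip [ 0.4224 -0.2556  0.092 ] [ 0.4221 -0.2496  0.092 ] [ 0.4238 -0.25    0.0873] 0.3
kgrip [ 0.4673 -0.2472  0.092 ] [ 0.4627 -0.255   0.092 ] [ 0.4624 -0.255   0.0986] 0.4
btip [ 0.4181 -0.4539  0.092 ] [ 0.4177 -0.4538  0.092 ] [ 0.418  -0.4539  0.0919] 0.1
bgrip [ 0.443  -0.4479  0.092 ] [ 0.4473 -0.4413  0.092 ] [ 0.4474 -0.4421  0.0855] 0.4
kpan [ 0.5407 -0.2428  0.05  ] [ 0.5579 -0.2564  0.05  ] [ 0.5464 -0.2529  0.0586] 3.3
bpan [ 0.5241 -0.4318  0.05  ] [ 0.5279 -0.4335  0.05  ] [ 0.5256 -0.4326  0.0508] 0.7
lz [ 0.5515 -0.2549  0.05  ] [ 0.5447 -0.2516  0.05  ] [ 0.5486 -0.2528  0.0483] 1.2
rz [ 0.5286 -0.428   0.05  ] [ 0.5277 -0.4275  0.05  ] [ 0.5283 -0.4277  0.0497] 0.2
drop [ 0.6467 -0.3757  0.05  ] [ 0.6575 -0.3596  0.05  ] [ 0.6608 -0.3608  0.0341] 0.6
[ 0.6868 -0.2056  0.05  ]
[ 0.6625 -0.5007  0.05  ]
[ 0.4416 -0.4829  0.05  ]
[ 0.4629 -0.1864  0.05  ]
scene hotplate 0.58 [281.0, 215.7, 395.6, 304.1]
top hotplate 0.81 [287.5, 152.4, 397.3, 243.9]
top black_pan 0.84 [298.1, 177.7, 321.9, 233.9]
top black_pan 0.71 [344.5, 157.2, 358.9, 170.8]
top blue_pan 0.98 [359.5, 189.5, 390.0, 247.9]
top blue_pan 0.89 [372.2, 273.2, 426.8, 302.4]
top blue_pan 0.89 [424.7, 214.3, 457.4, 267.8]
scene black_pan 0.74 [277.8, 211.6, 323.4, 240.7]
scene blue_pan 0.72 [305.3, 246.4, 359.1, 281.5]
scene blue_pan 0.72 [332.7, 322.4, 393.3, 362.1]
scene blue_pan 0.62 [261.8, 300.5, 305.0, 361.5]
top dropper 0.53 [345.2, 160.4, 360.4, 171.0]
top dropper 0.37 [109.8, 221.5, 131.8, 245.1]
scene dropper 0.77 [357.6, 224.1, 373.5, 247.8]
```

```bash
cat >> h.py <<'E'
def H(o,yaw):
    c,s=np.cos(np.radians(yaw)),np.sin(np.radians(yaw))
    return lambda P:np.c_[np.atleast_2d(P)[:,:2]@np.array([[c,s],[-s,c]])+o,np.atleast_2d(P)[:,2]]
th=np.linspace(0,2*np.pi,60)
def circ(x,y,r,z):return np.c_[x+r*np.cos(th),y+r*np.sin(th),0*th+z]
def overlay(n,fn,box,sc,hp,pans,src=None):
    im=env.read_camera(n) if src is None else cv2.imread(src)
    l,t,r,b=box;im=cv2.resize(im[t:b,l:r],None,fx=sc,fy=sc,interpolation=3)
    raw=im.copy()
    def pl(P,col):
        q=(proj(n,P)-[l,t]+.5)*sc;cv2.polylines(im,[np.round(q).astype(int)],True,col,1)
    T=H(hp[:2],hp[2])
    pl(T([[-.085,-.15,.05],[.14,-.15,.05],[.14,.15,.05],[-.085,.15,.05]]),(0,200,0))
    for s in(1,-1):pl(T(circ(0,.088*s,.06,.05)),(0,200,0))
    for x,y,a in pans:
        P=H((x,y),a) # a = handle direction
        pl(P(circ(0,0,.04,.10)),(0,0,255));pl(P([[.055,-.008,.098],[.118,-.008,.098],[.118,.008,.098],[.055,.008,.098]]),(0,0,255))
        pl(P(circ(0,0,.037,.05)),(0,160,255))
    cv2.imwrite(fn,im);return im
E
python3 - <<'E'
from h import *
hp=(.537,-.3415,-4.8);pans=[(.542,-.255,178.5),(.530,-.431,192)]
overlay("top","pics/ot.png",(270,135,410,265),5.5,hp,pans,"pics/top0.png")
overlay("scene","pics/os.png",(260,195,400,310),5.5,hp,pans,"pics/scene0.png")
for nm,a,b in[("washtop",(246,165),(221,217)),("shelfcorner",(278,142),(195,182))]:print(nm,tri(a,b))
print(onz("top",(278,195),.3),onz("scene",(278,142),.3))
E
```

```text
washtop (array([ 0.44214646, -0.02314843,  0.20052627]), np.float64(1.1138885930499782))
shelfcorner (array([0.54614728, 0.04507219, 0.21627593]), np.float64(9.531851479598856))
[ 0.48981347 -0.16582159  0.3       ] [ 0.50935484 -0.11163921  0.3       ]
```

View pics/ot.png

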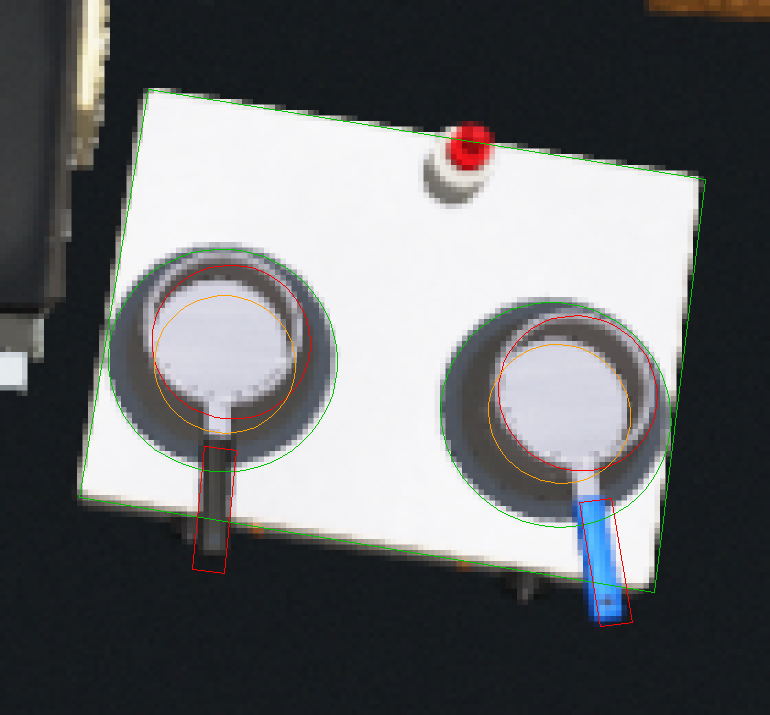

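View pics/os.png

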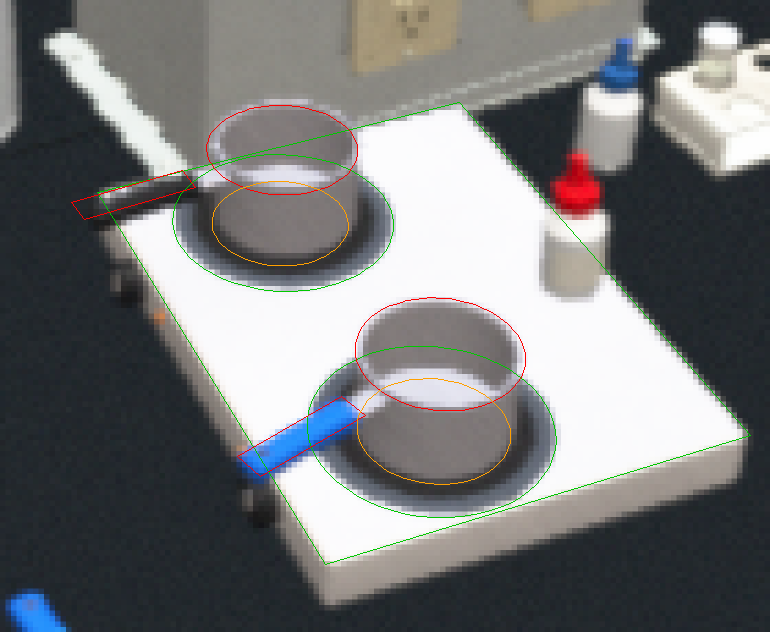

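Run:
```python
from h import *
hp=(.536,-.3415,-4.8);pans=[(.5485,-.2515,178.5),(.533,-.431,189.5)]
a=overlay("top","pics/ot2.png",(270,135,410,265),2.8,hp,pans,"pics/top0.png")
b=overlay("scene","pics/os2.png",(260,195,400,310),2.8,hp,pans,"pics/scene0.png")
a=overlay("top","pics/ot2.png",(275,165,400,260),6,hp,pans,"pics/top0.png")
b=overlay("scene","pics/os2.png",(265,200,365,300),6,hp,pans,"pics/scene0.png")
print(proj("top",[[.5485-.118,-.25,.092]]))
```

```text
[[306.67790953 236.31308761]]
```

View pics/ot2.png

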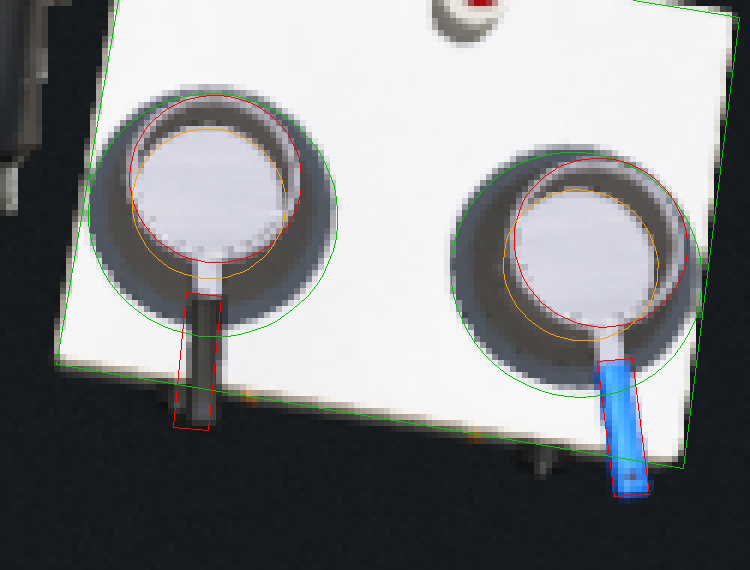

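View pics/os2.png

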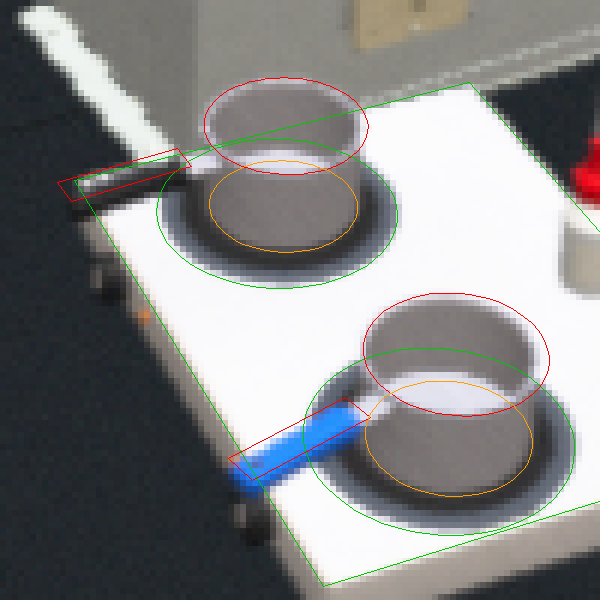

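Emit:
arm_command(
  steps=[
    {"delta_pos":[10,-20,35],"turn":-4},
    {"delta_pos":[20,-50,60],"turn":-8},
    {"delta_pos":[33,-80,85],"turn":-12},
    {"delta_pos":[47,-112,105],"turn":-16},
    {"delta_pos":[61,-148,120],"turn":-20},
    {"delta_pos":[75,-185,130],"turn":-24},
    {"delta_pos":[90,-222,138],"turn":-28},
    {"delta_pos":[105,-260,145],"turn":-32},
  ],
  gripper=44,
)

```text
time_s: 2.17
tool_pos: [0.3716, 0.3314, 0.3687]
tool_rot: [-180.0, -0.1, 33.7]
force: [0.7, 0.6, -0.1]
grip_width: 0.0464
```

Emit:
arm_command(
  steps=[
    {"delta_pos":[14,-37,6],"turn":-5},
    {"delta_pos":[28,-74,12],"turn":-10},
    {"delta_pos":[41,-112,18],"turn":-15},
    {"delta_pos":[53,-150,22],"turn":-20},
    {"delta_pos":[64,-189,22],"turn":-25},
    {"delta_pos":[73,-228,22],"turn":-31},
    {"delta_pos":[80,-268,22],"turn":-37},
    {"delta_pos":[84,-308,22],"turn":-43},
  ],
)

```text
time_s: 2.83
tool_pos: [0.4553, 0.0229, 0.3898]
tool_rot: [-180.0, -0.1, -9.5]
force: [0.3, -0.5, 0.5]
grip_width: 0.044
```

Emit:
arm_command(
  steps=[
    {"delta_pos":[2,-40,0],"turn":-6},
    {"delta_pos":[2,-80,0],"turn":-12},
    {"delta_pos":[0,-120,0],"turn":-18},
    {"delta_pos":[0,-160,0],"turn":-24},
    {"delta_pos":[-2,-200,0],"turn":-30},
    {"delta_pos":[-4,-240,0],"turn":-36},
    {"delta_pos":[-6,-280,0],"turn":-42},
    {"delta_pos":[-8,-320,0],"turn":-48},
  ],
)

```text
time_s: 3.5
tool_pos: [0.4466, -0.2968, 0.3902]
tool_rot: [-179.9, -0.1, -57.4]
force: [1.4, -1.0, -0.3]
grip_width: 0.0442
```

Emit:
arm_command(
  steps=[
    {"delta_pos":[0,-36,-15],"turn":-6},
    {"delta_pos":[0,-72,-30],"turn":-12},
    {"delta_pos":[-1,-108,-45],"turn":-18},
    {"delta_pos":[-1,-140,-68],"turn":-22},
    {"delta_pos":[-1,-151,-105],"turn":-22},
    {"delta_pos":[-1,-151,-145],"turn":-22},
    {"delta_pos":[-1,-151,-185],"turn":-22},
    {"delta_pos":[-1,-151,-225],"turn":-22},
  ],
)

```text
time_s: 4.17
tool_pos: [0.4458, -0.4463, 0.1629]
tool_rot: [-180.0, -0.0, -79.2]
force: [1.6, -0.3, -0.3]
grip_width: 0.0437
```

Run:
```python
from h import *
o=env.get_obs();print(o["tool_pos"],o["tool_rot"],o["qpos"].round(1))
hp=(.538,-.3415,-4.8);pans=[(.548,-.2515,181),(.5315,-.432,190)]
overlay("top","pics/ot3.png",(275,165,400,260),6,hp,pans)
overlay("scene","pics/os3.png",(265,180,365,280),6,hp,pans)
```

```text
[ 0.44583318 -0.44631646  0.16286048] [-1.79985329e+02 -2.71533330e-02 -7.92113618e+01] [  1.9  24.7  52.9  92.2 -20.3  73.4 -21. ]
```

View pics/ot3.png

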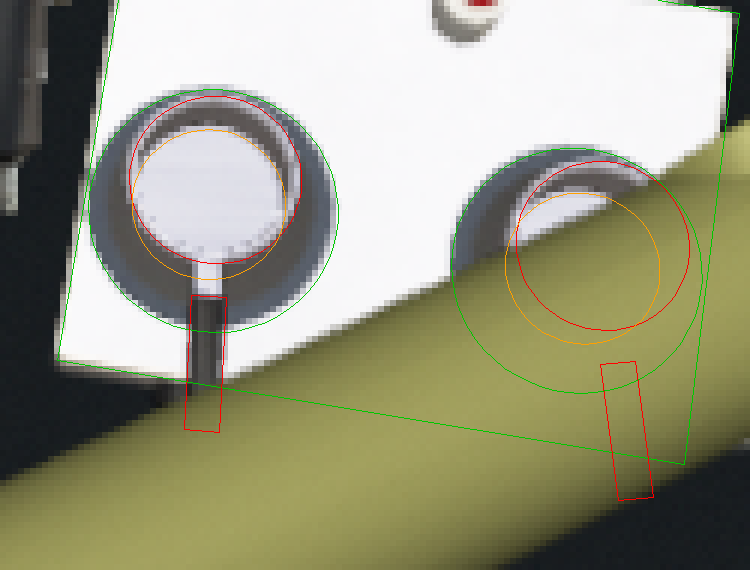

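View pics/os3.png

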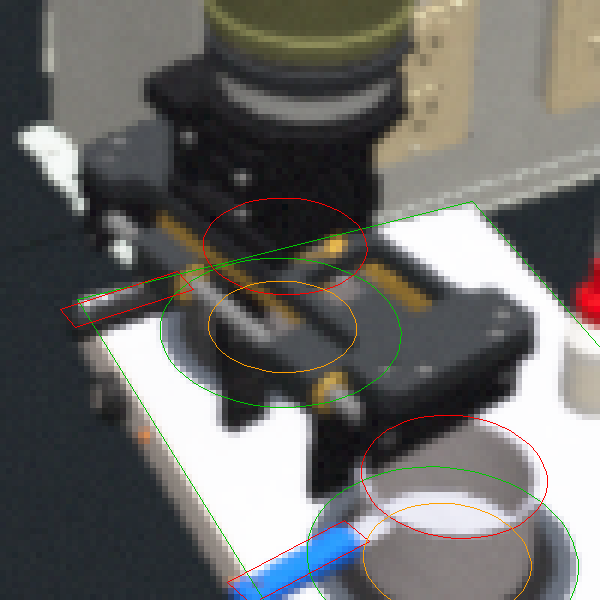

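Emit:
arm_command(
  steps=[
    {"delta_pos":[0,0,-25],"turn":-1},
    {"delta_pos":[0,0,-50],"turn":-1},
    {"delta_pos":[0,0,-70],"turn":-1},
    {"delta_pos":[0,0,-80],"turn":-1},
    {"delta_pos":[0,0,-87],"turn":-1},
    {"delta_pos":[0,0,-87],"turn":-1},
  ],
)

```text
time_s: 4.77
tool_pos: [0.4466, -0.4461, 0.0781]
tool_rot: [-180.0, -0.0, -80.1]
force: [0.3, 0.4, -0.1]
grip_width: 0.0442
```

Run:
```python
from h import *
o=env.get_obs();print(o["tool_pos"],o["tool_rot"],o["qpos"].round(1),o["force"])
im=env.read_camera("scene");cv2.imwrite("pics/s4.png",cv2.resize(im[190:300,250:390],None,fx=5,fy=5,interpolation=3))
```

```text
[ 0.44661073 -0.44606666  0.07812949] [-1.79990551e+02 -1.58500814e-02 -8.01381036e+01] [  4.   29.5  50.2  96.9 -24.6  65.3 -19.1] [ 0.31747493  0.4140137  -0.06810722]
```

View pics/s4.png

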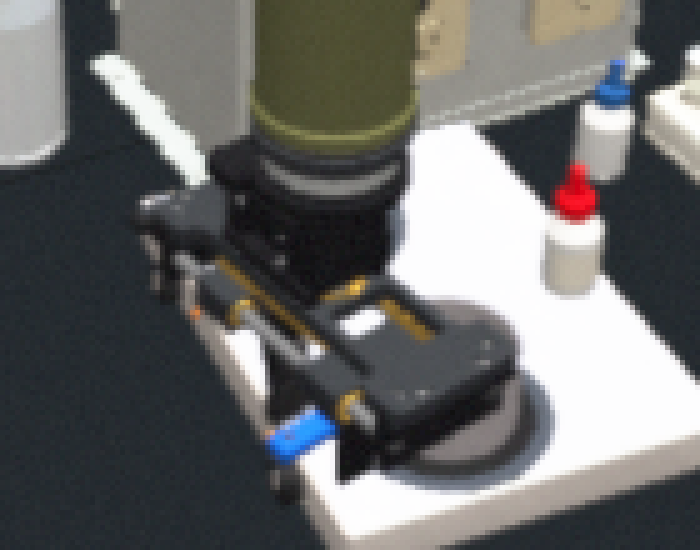

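Emit:
arm_command(
  steps=[
    {"delta_pos":[0,0,0],"turn":0},
    {"delta_pos":[0,0,0],"turn":0},
    {"delta_pos":[0,0,0],"turn":0},
    {"delta_pos":[0,0,0],"turn":0},
    {"delta_pos":[0,0,0],"turn":0},
    {"delta_pos":[0,0,0],"turn":0},
  ],
  gripper=8,
  grip_force=12,
)

```text
time_s: 5.32
tool_pos: [0.4462, -0.446, 0.0779]
tool_rot: [-180.0, -0.0, -80.2]
force: [-0.1, 0.0, 2.7]
grip_width: 0.0159
```

```bash
cat >> h.py <<'E'
def arc(C,g,angs):
    v=np.array(g)-C
    for a in angs:
        r=np.radians(a);R=np.array([[np.cos(r),-np.sin(r)],[np.sin(r),np.cos(r)]]);print(a,((R@v-v)*1000).round(1))
E
python3 - <<'E'
from h import *
for a0 in(0,-28,-56):
    r=np.radians(a0);v=np.array([.446-.5315,-.446+.432]);R=np.array([[np.cos(r),-np.sin(r)],[np.sin(r),np.cos(r)]])
    arc(np.zeros(2),R@v,[-2,-5,-9,-13,-17,-21,-25,-28])
E
```

```text
-2 [-0.4  3. ]
-5 [-0.9  7.5]
-9 [-1.1 13.5]
-13 [-1.  19.6]
-17 [-0.4 25.6]
-21 [ 0.7 31.6]
-25 [ 2.1 37.4]
-28 [ 3.4 41.8]
-2 [1.  2.8]
-5 [2.7 7. ]
-9 [ 5.4 12.5]
-13 [ 8.4 17.7]
-17 [11.7 22.8]
-21 [15.4 27.6]
-25 [19.4 32.1]
-28 [22.6 35.3]
-2 [2.2 2. ]
-5 [5.7 4.9]
-9 [10.6  8.5]
-13 [15.7 11.7]
-17 [21.  14.6]
-21 [26.5 17.1]
-25 [32.2 19.2]
-28 [36.6 20.5]
```

Emit:
arm_command(
  steps=[
    {"delta_pos":[-0.4,3,0],"turn":-2},
    {"delta_pos":[-0.9,7.5,0],"turn":-5},
    {"delta_pos":[-1.1,13.5,0],"turn":-9},
    {"delta_pos":[-1,19.6,0],"turn":-13},
    {"delta_pos":[-0.4,25.6,0],"turn":-17},
    {"delta_pos":[0.7,31.6,0],"turn":-21},
    {"delta_pos":[2.1,37.4,0],"turn":-25},
    {"delta_pos":[3.4,41.8,0],"turn":-28},
  ],
)

```text
time_s: 5.98
tool_pos: [0.449, -0.4047, 0.078]
tool_rot: [180.0, -0.1, -108.4]
force: [-0.3, -1.6, 0.6]
grip_width: 0.0159
```

Run:
```python
from h import *
o=env.get_obs();print(o["tool_pos"],o["tool_rot"],o["qpos"].round(1),o["force"],o["wrist_torque"],o["grip_width"])
im=env.read_camera("scene");cv2.imwrite("pics/s5.png",cv2.resize(im[190:300,250:390],None,fx=5,fy=5,interpolation=3))
```

```text
[ 0.44899642 -0.40473467  0.07799796] [ 1.79996608e+02 -8.06866974e-02 -1.08395867e+02] [ -5.6  28.9  57.5 101.  -26.7  65.  -48.1] [-0.28729913 -1.57998454  0.62867314] [-0.26148733  0.32526913 -0.05288747] 0.01589526621259543
```

View pics/s5.png

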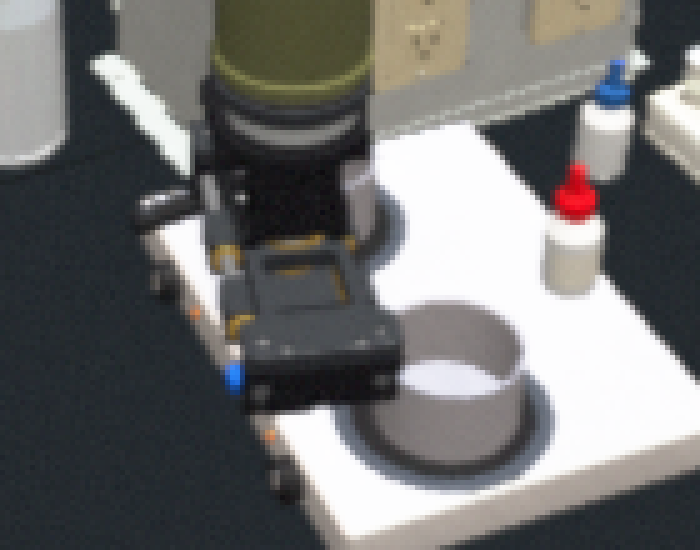

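Emit:
arm_command(
  steps=[
    {"delta_pos":[1,2.8,0],"turn":-2},
    {"delta_pos":[2.7,7,0],"turn":-5},
    {"delta_pos":[5.4,12.5,0],"turn":-9},
    {"delta_pos":[8.4,17.7,0],"turn":-13},
    {"delta_pos":[11.7,22.8,0],"turn":-17},
    {"delta_pos":[15.4,27.6,0],"turn":-21},
    {"delta_pos":[19.4,32.1,0],"turn":-25},
    {"delta_pos":[22.6,35.3,0],"turn":-28},
  ],
)

```text
time_s: 6.7
tool_pos: [0.4707, -0.3694, 0.0779]
tool_rot: [179.9, -0.1, -136.4]
force: [-3.7, 0.8, 4.5]
grip_width: 0.0159
```

Run:
```python
from h import *
o=env.get_obs();print(o["tool_pos"],o["tool_rot"],o["qpos"].round(1),o["force"],o["wrist_torque"],o["grip_width"])
im=env.read_camera("scene");cv2.imwrite("pics/s6.png",cv2.resize(im[190:300,250:390],None,fx=5,fy=5,interpolation=3))
```

```text
[ 0.4707071  -0.36944353  0.07785284] [ 1.79923634e+02 -1.05569909e-01 -1.36353666e+02] [-13.8  31.7  63.9 101.9 -30.8  66.4 -76.6] [-3.66684912  0.75309413  4.51655651] [-0.06988129  1.03392896 -0.12155919] 0.015918776136054948
```

View pics/s6.png

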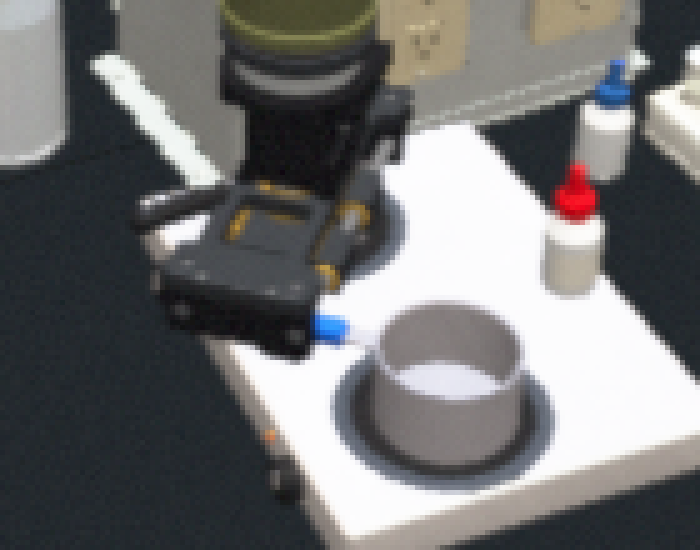

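Emit:
arm_command(
  steps=[
    {"delta_pos":[2.2,2,0],"turn":-2},
    {"delta_pos":[5.7,4.9,0],"turn":-5},
    {"delta_pos":[10.6,8.5,0],"turn":-9},
    {"delta_pos":[15.7,11.7,0],"turn":-13},
    {"delta_pos":[21,14.6,0],"turn":-17},
    {"delta_pos":[25.2,16.5,0],"turn":-20},
    {"delta_pos":[25.2,16.5,0],"turn":-20},
  ],
)

```text
time_s: 7.33
tool_pos: [0.4968, -0.3526, 0.0776]
tool_rot: [180.0, -0.1, -156.1]
force: [-3.7, 0.5, 3.3]
grip_width: 0.016
```

Run:
```python
from h import *
o=env.get_obs();print(o["tool_pos"],o["tool_rot"],o["qpos"].round(1),o["force"],o["wrist_torque"],o["grip_width"])
im=env.read_camera("scene");cv2.imwrite("pics/s7.png",cv2.resize(im[190:300,250:390],None,fx=5,fy=5,interpolation=3))
```

```text
[ 0.49675807 -0.35261825  0.07757148] [ 1.79972276e+02 -1.07389277e-01 -1.56134322e+02] [-17.   35.1  66.4 100.4 -34.5  68.1 -96.8] [-3.74158043  0.54595625  3.32841323] [ 0.00879031  0.89335297 -0.18487984] 0.016008506387749526
```

View pics/s7.png

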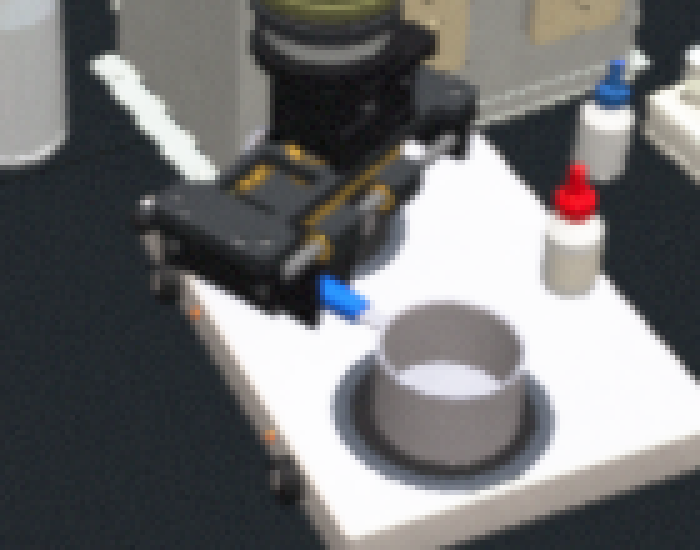

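Emit:
arm_command(
  steps=[
    {"delta_pos":[0,0,0],"turn":0},
    {"delta_pos":[0,0,0],"turn":0},
    {"delta_pos":[0,0,0],"turn":0},
    {"delta_pos":[0,0,0],"turn":0},
  ],
  gripper=40,
)

```text
time_s: 7.72
tool_pos: [0.4977, -0.3521, 0.0775]
tool_rot: [180.0, 0.0, -156.1]
force: [0.2, 0.5, 0.1]
grip_width: 0.0344
```

Emit:
arm_command(
  steps=[
    {"delta_pos":[0,0,10],"turn":0},
    {"delta_pos":[0,0,35],"turn":0},
    {"delta_pos":[0,0,70],"turn":0},
    {"delta_pos":[0,0,105],"turn":0},
    {"delta_pos":[-15,15,130],"turn":7},
    {"delta_pos":[-30,35,140],"turn":14},
    {"delta_pos":[-40,65,140],"turn":21},
    {"delta_pos":[-40,95,140],"turn":28},
  ],
)

```text
time_s: 8.38
tool_pos: [0.4552, -0.2591, 0.2185]
tool_rot: [-180.0, 0.1, -128.1]
force: [0.0, -0.5, 0.3]
grip_width: 0.0401
```

Run:
```python
from h import *
o=env.get_obs();print(o["tool_pos"],o["tool_rot"],o["qpos"].round(1),o["force"])
overlay("top","pics/ot8.png",(275,140,400,260),5,(.538,-.3415,-4.8),[(.548,-.2515,181),(.5315,-.432,114)])
overlay("scene","pics/os8.png",(250,190,390,300),5,(.538,-.3415,-4.8),[(.548,-.2515,181),(.5315,-.432,114)])
```

```text
[ 0.45522632 -0.25913467  0.2184707 ] [-1.79953449e+02  7.24883224e-02 -1.28122509e+02] [-38.2   4.2  68.7 103.1  -4.1  75.3 -96.7] [ 0.00940798 -0.49570949  0.30701798]
```

View pics/ot8.png

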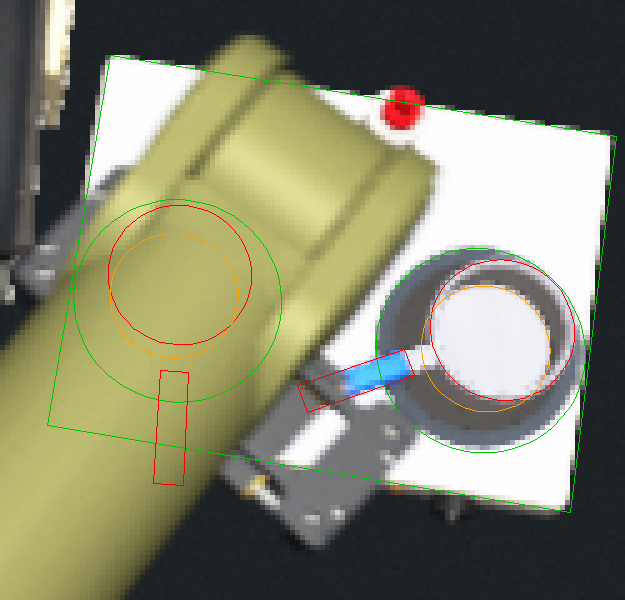

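View pics/os8.png

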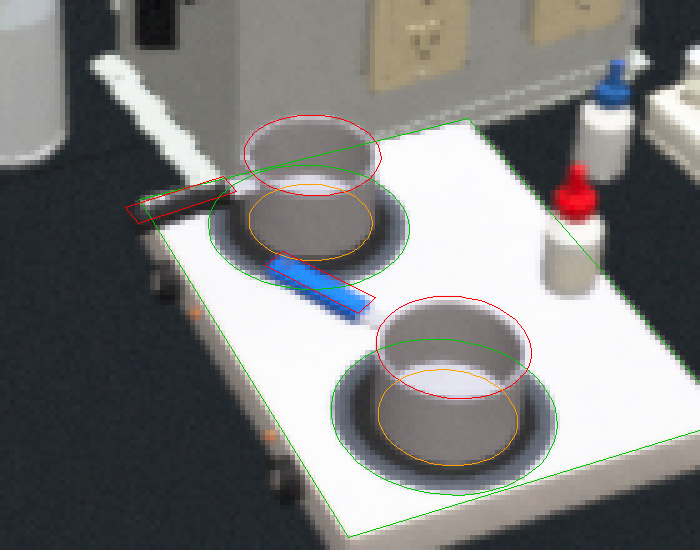

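Emit:
arm_command(
  steps=[
    {"delta_pos":[-30,-25,0],"turn":0},
    {"delta_pos":[-45,-30,0],"turn":6},
    {"delta_pos":[-45,-30,0],"turn":13},
    {"delta_pos":[-45,-30,0],"turn":20},
    {"delta_pos":[-45,-30,0],"turn":27},
    {"delta_pos":[-45,-25,0],"turn":34},
    {"delta_pos":[-30,-10,0],"turn":39},
    {"delta_pos":[0,6,0],"turn":39},
  ],
)

```text
time_s: 9.15
tool_pos: [0.4552, -0.2537, 0.2188]
tool_rot: [-179.8, 0.3, -89.3]
force: [0.8, -0.3, 1.4]
grip_width: 0.0399
```

Run:
```python
from h import *
o=env.get_obs();print(o["tool_pos"],o["tool_rot"],o["qpos"].round(1),o["force"])
im=env.read_camera("scene");cv2.imwrite("pics/s9.png",cv2.resize(im[150:300,230:390],None,fx=4,fy=4,interpolation=3))
im=env.read_camera("top");cv2.imwrite("pics/t9.png",cv2.resize(im[120:270,230:420],None,fx=4,fy=4,interpolation=3))
```

```text
[ 0.4551849  -0.25370408  0.21882348] [-179.79293334    0.28824085  -89.34357914] [-39.2   3.4  68.8 103.4  -3.6  75.3 -58.8] [ 0.78017441 -0.27133541  1.42222833]
```

View pics/s9.png

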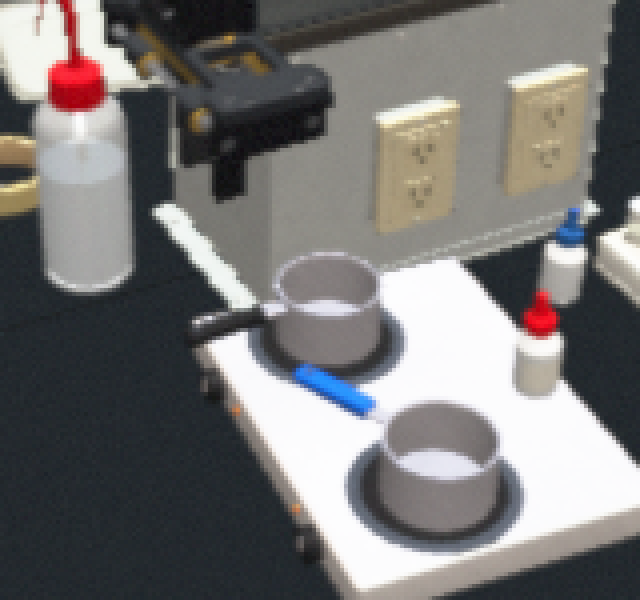

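View pics/t9.png

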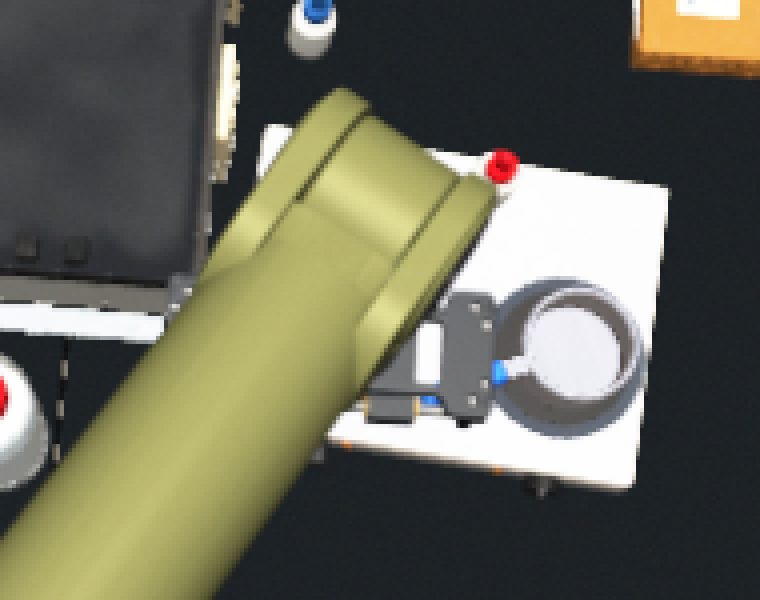

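Emit:
arm_command(
  steps=[
    {"delta_pos":[-2,0,-30],"turn":0},
    {"delta_pos":[-2,0,-60],"turn":0},
    {"delta_pos":[-2,0,-85],"turn":0},
    {"delta_pos":[-2,0,-105],"turn":0},
    {"delta_pos":[-2,0,-105],"turn":0},
  ],
)

```text
time_s: 9.67
tool_pos: [0.4526, -0.2507, 0.1093]
tool_rot: [179.6, 0.0, -89.3]
force: [-1.2, 0.2, -0.8]
grip_width: 0.0397
```

Run:
```python
from h import *
o=env.get_obs();print(o["tool_pos"],o["tool_rot"],o["qpos"].round(1),o["force"])
im=env.read_camera("scene");cv2.imwrite("pics/s10.png",cv2.resize(im[150:300,230:390],None,fx=5,fy=4,interpolation=3))
```

```text
[ 0.45263921 -0.25071986  0.109317  ] [ 1.79604427e+02  2.73930800e-02 -8.92502003e+01] [-32.5  14.   65.7 111.2 -14.   64.  -50.3] [-1.19474432  0.20964085 -0.77472317]
```

View pics/s10.png

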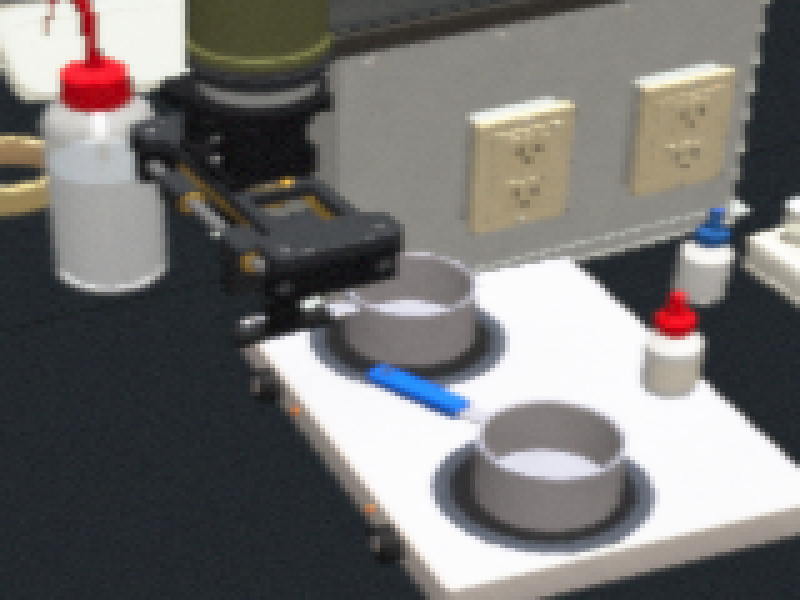

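Emit:
arm_command(
  steps=[
    {"delta_pos":[0,-2,-15],"turn":0},
    {"delta_pos":[0,-2,-28],"turn":0},
    {"delta_pos":[0,-2,-35],"turn":0},
    {"delta_pos":[0,-2,-35],"turn":0},
  ],
)

```text
time_s: 10.05
tool_pos: [0.4548, -0.253, 0.077]
tool_rot: [179.9, 0.0, -89.2]
force: [-0.1, 0.5, 1.5]
grip_width: 0.0401
```

Run:
```python
from h import *
o=env.get_obs();print(o["tool_pos"],o["tool_rot"],o["qpos"].round(1),o["force"])
im=env.read_camera("scene");cv2.imwrite("pics/s11.png",cv2.resize(im[150:300,230:390],None,fx=5,fy=4,interpolation=3))
```

```text
[ 0.45481154 -0.25300523  0.07697276] [ 1.79911446e+02  2.43863009e-02 -8.91763580e+01] [-29.2  17.4  63.4 112.8 -17.9  60.5 -47.1] [-0.09813971  0.54238795  1.53385257]
```

View pics/s11.png

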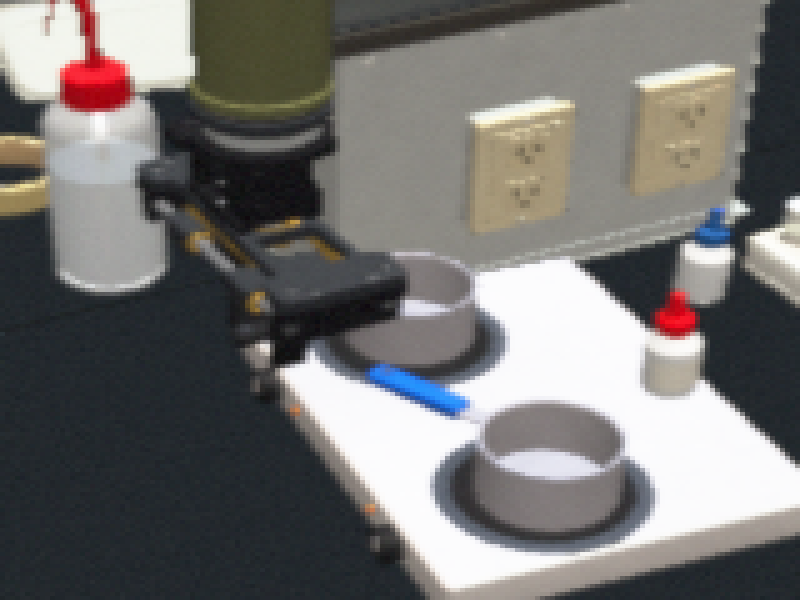

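Emit:
arm_command(
  steps=[
    {"delta_pos":[0,0,15],"turn":0},
    {"delta_pos":[0,0,45],"turn":0},
    {"delta_pos":[0,0,80],"turn":0},
    {"delta_pos":[0,-20,110],"turn":4},
    {"delta_pos":[0,-50,125],"turn":10},
    {"delta_pos":[0,-80,130],"turn":17},
    {"delta_pos":[0,-110,130],"turn":24},
    {"delta_pos":[5,-130,130],"turn":31},
  ],
)

```text
time_s: 10.77
tool_pos: [0.46, -0.3862, 0.2096]
tool_rot: [-180.0, -0.2, -58.9]
force: [-0.5, 0.2, 1.0]
grip_width: 0.0401
```

Emit:
arm_command(
  steps=[
    {"delta_pos":[5,5,0],"turn":7},
    {"delta_pos":[10,10,0],"turn":14},
    {"delta_pos":[15,15,0],"turn":21},
    {"delta_pos":[20,20,0],"turn":28},
    {"delta_pos":[25,25,0],"turn":35},
    {"delta_pos":[30,29,0],"turn":42},
    {"delta_pos":[36,29,0],"turn":49},
    {"delta_pos":[36,29,0],"turn":56},
  ],
)

```text
time_s: 11.43
tool_pos: [0.4981, -0.3537, 0.2088]
tool_rot: [180.0, -0.1, -2.7]
force: [0.2, -0.5, -0.5]
grip_width: 0.0396
```

Run:
```python
from h import *
o=env.get_obs();print(o["tool_pos"],o["tool_rot"],o["qpos"].round(1),o["force"])
```

```text
[ 0.49805438 -0.35371128  0.20879806] [ 1.79957021e+02 -1.16614814e-01 -2.72417129e+00] [ -6.3  17.9  48.3  91.8 -13.7  76.4  41.1] [ 0.23572096 -0.47916113 -0.53712082]
```

Turn a further +27 and descend to z 0.078.

Emit:
arm_command(
  steps=[
    {"delta_pos":[-1,0,0],"turn":7},
    {"delta_pos":[-1,0,-15],"turn":14},
    {"delta_pos":[-1,0,-35],"turn":21},
    {"delta_pos":[-1,0,-60],"turn":27},
    {"delta_pos":[-1,0,-88],"turn":27},
    {"delta_pos":[-1,0,-112],"turn":27},
    {"delta_pos":[-1,0,-130],"turn":27},
    {"delta_pos":[-1,0,-130],"turn":27},
  ],
)

```text
time_s: 12.1
tool_pos: [0.4935, -0.3528, 0.0747]
tool_rot: [-179.8, 0.2, 23.8]
force: [0.0, 0.9, 0.3]
grip_width: 0.0403
```

Run:
```python
from h import *
o=env.get_obs();print(o["tool_pos"],o["tool_rot"],o["qpos"].round(1),o["force"])
im=env.read_camera("scene");cv2.imwrite("pics/s12.png",cv2.resize(im[180:300,250:390],None,fx=5,fy=5,interpolation=3))
```

```text
[ 0.49349359 -0.35280437  0.07474369] [-179.76077109    0.20381521   23.83180608] [ -0.3  23.8  41.1 100.2 -17.3  62.8  70.4] [0.03854043 0.88252051 0.26740938]
```

View pics/s12.png

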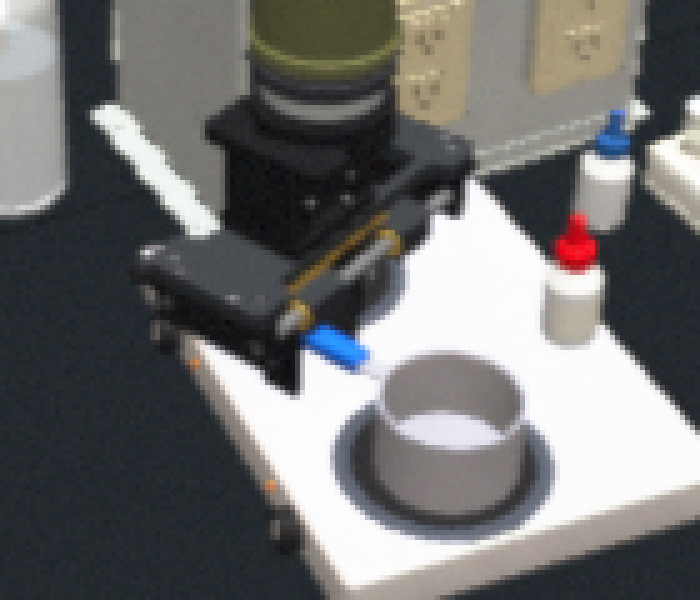

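Emit:
arm_command(
  steps=[
    {"delta_pos":[0,0,0],"turn":0},
    {"delta_pos":[0,0,0],"turn":0},
  ],
)

```text
time_s: 12.32
tool_pos: [0.4965, -0.3553, 0.0798]
tool_rot: [179.8, -0.1, 23.8]
force: [0.9, 0.2, 0.1]
grip_width: 0.04
```

Emit:
arm_command(
  steps=[
    {"delta_pos":[0,0,0],"turn":0},
    {"delta_pos":[0,0,0],"turn":0},
    {"delta_pos":[0,0,0],"turn":0},
    {"delta_pos":[0,0,0],"turn":0},
    {"delta_pos":[0,0,0],"turn":0},
  ],
  gripper=8,
)

```text
time_s: 12.73
tool_pos: [0.4957, -0.3543, 0.0779]
tool_rot: [180.0, -0.1, 23.8]
force: [0.5, -0.0, 1.0]
grip_width: 0.0159
```

Run:
```python
from h import *
o=env.get_obs();print(o["tool_pos"],o["tool_rot"],o["qpos"].round(1),o["force"],o["grip_width"])
v0=o["tool_pos"][:2]-[.5315,-.432];print(np.hypot(*v0),np.degrees(np.arctan2(v0[1],v0[0])))
for a0 in(0,-27):
    r=np.radians(a0);R=np.array([[np.cos(r),-np.sin(r)],[np.sin(r),np.cos(r)]])
    arc(np.zeros(2),R@v0,[-2,-5,-9,-13,-17,-21,-24,-27])
```

```text
[ 0.49573383 -0.35428311  0.07792912] [ 1.79978536e+02 -5.11242303e-02  2.38361424e+01] [ -0.3  23.7  41.2 100.  -17.3  62.8  70.4] [ 0.48611167 -0.04022426  0.97991348] 0.015894508825072786
0.0855519399367022 114.71240559047284
-2 [2.7 1.2]
-5 [6.9 2.8]
-9 [12.6  4.6]
-13 [18.4  6.1]
-17 [24.3  7.1]
-21 [30.2  7.7]
-24 [34.7  7.8]
-27 [39.2  7.8]
-2 [ 3.  -0.2]
-5 [ 7.4 -0.6]
-9 [13.3 -1.6]
-13 [19.1 -3. ]
-17 [24.8 -4.7]
-21 [30.4 -6.9]
-24 [34.5 -8.8]
-27 [ 38.4 -10.9]
```

Emit:
arm_command(
  steps=[
    {"delta_pos":[2.7,1.2,0],"turn":-2},
    {"delta_pos":[6.9,2.8,0],"turn":-5},
    {"delta_pos":[12.6,4.6,0],"turn":-9},
    {"delta_pos":[18.4,6.1,0],"turn":-13},
    {"delta_pos":[24.3,7.1,0],"turn":-17},
    {"delta_pos":[30.2,7.7,0],"turn":-21},
    {"delta_pos":[34.7,7.8,0],"turn":-24},
    {"delta_pos":[39.2,7.8,0],"turn":-27},
  ],
)

```text
time_s: 13.4
tool_pos: [0.5334, -0.3458, 0.0776]
tool_rot: [-179.9, 0.2, -3.4]
force: [-4.1, 2.4, 4.1]
grip_width: 0.0159
```

Run:
```python
from h import *
o=env.get_obs();print(o["tool_pos"],o["tool_rot"],o["qpos"].round(1),o["force"],o["grip_width"])
im=env.read_camera("scene");cv2.imwrite("pics/s13.png",cv2.resize(im[180:300,250:390],None,fx=5,fy=5,interpolation=3))
```

```text
[ 0.53335378 -0.34583052  0.07763648] [-1.79884150e+02  1.63871340e-01 -3.35409527e+00] [ -4.4  28.5  45.4  95.9 -22.   65.1  43.7] [-4.08051191  2.4371873   4.13136488] 0.015911028957374874
```

View pics/s13.png

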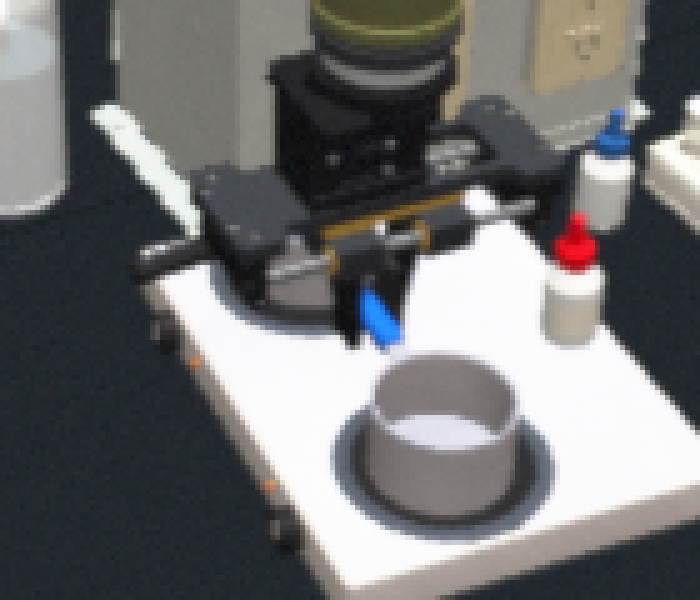

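Emit:
arm_command(
  steps=[
    {"delta_pos":[3,-0.2,0],"turn":-2},
    {"delta_pos":[7.4,-0.6,0],"turn":-5},
    {"delta_pos":[13.3,-1.6,0],"turn":-9},
    {"delta_pos":[19.1,-3,0],"turn":-13},
    {"delta_pos":[24.8,-4.7,0],"turn":-17},
    {"delta_pos":[30.4,-6.9,0],"turn":-21},
    {"delta_pos":[34.5,-8.8,0],"turn":-24},
    {"delta_pos":[34.5,-8.8,0],"turn":-24},
  ],
)

```text
time_s: 14.12
tool_pos: [0.569, -0.3547, 0.0774]
tool_rot: [-180.0, 0.1, -27.2]
force: [-2.4, 3.3, 4.6]
grip_width: 0.0161
```

Run:
```python
from h import *
o=env.get_obs();print(o["tool_pos"],o["tool_rot"],o["qpos"].round(1),o["force"],o["grip_width"])
im=env.read_camera("scene");cv2.imwrite("pics/s14.png",cv2.resize(im[180:300,250:390],None,fx=5,fy=5,interpolation=3))
```

```text
[ 0.56899613 -0.35469623  0.07743155] [-1.79979194e+02  1.01768931e-01 -2.71703960e+01] [ -5.7  34.3  49.   90.7 -27.3  67.8  21.7] [-2.35208308  3.28599367  4.63226047] 0.01608333435597274
```

View pics/s14.png

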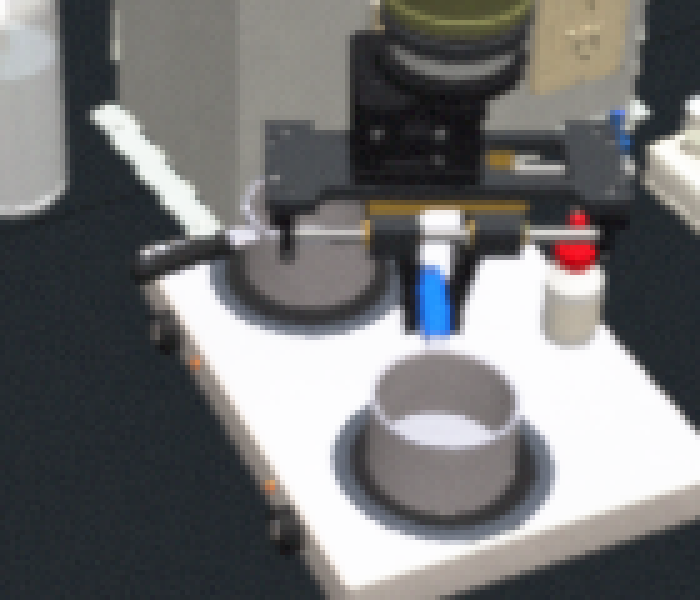

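Emit:
arm_command(
  steps=[
    {"delta_pos":[0,0,0],"turn":0},
    {"delta_pos":[0,0,0],"turn":0},
    {"delta_pos":[0,0,0],"turn":0},
    {"delta_pos":[0,0,0],"turn":0},
  ],
  gripper=36,
)

```text
time_s: 14.5
tool_pos: [0.569, -0.3556, 0.0776]
tool_rot: [180.0, -0.0, -27.1]
force: [0.1, -0.5, -0.0]
grip_width: 0.0327
```

Emit:
arm_command(
  steps=[
    {"delta_pos":[0,0,12],"turn":0},
    {"delta_pos":[0,0,40],"turn":0},
    {"delta_pos":[0,0,75],"turn":0},
    {"delta_pos":[0,0,110],"turn":0},
    {"delta_pos":[-20,0,135],"turn":-4},
    {"delta_pos":[-50,0,145],"turn":-11},
    {"delta_pos":[-85,0,145],"turn":-18},
    {"delta_pos":[-120,0,145],"turn":-25},
  ],
)

```text
time_s: 15.17
tool_pos: [0.4481, -0.3563, 0.2241]
tool_rot: [-180.0, -0.1, -52.5]
force: [-0.7, 0.0, 2.3]
grip_width: 0.0357
```

Run:
```python
from h import *
o=env.get_obs();print(o["tool_pos"],o["tool_rot"],o["qpos"].round(1),o["force"])
P=[(.548,-.2515,181),(.5315,-.432,63)]
overlay("top","pics/ot15.png",(275,140,400,260),5,(.538,-.3415,-4.8),P)
overlay("scene","pics/os15.png",(250,190,390,300),5,(.538,-.3415,-4.8),P)
```

```text
[ 0.44813347 -0.35634295  0.22406439] [-1.79965490e+02 -1.31986086e-01 -5.24986826e+01] [-18.9  15.1  64.7  96.3 -14.   77.4  -4.4] [-0.67260712  0.038237    2.31905746]
```

View pics/ot15.png

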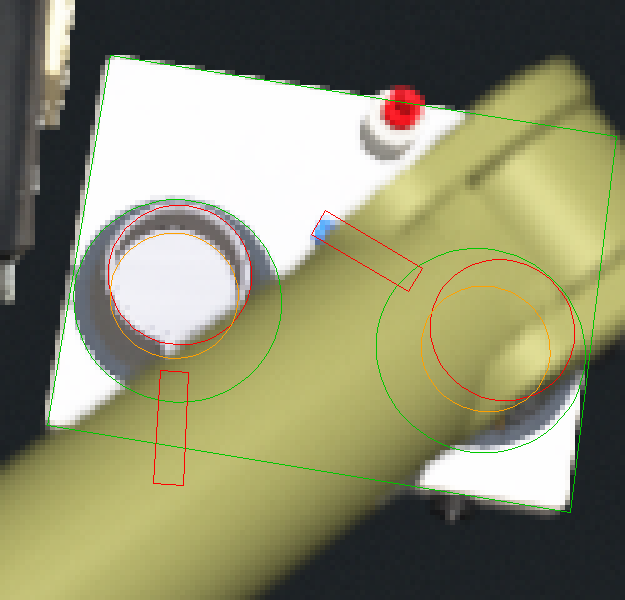

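View pics/os15.png

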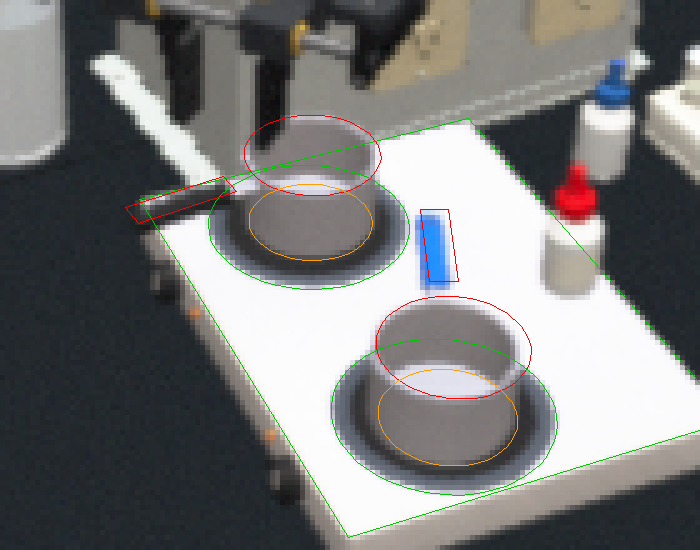

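Emit:
arm_command(
  steps=[
    {"delta_pos":[-10,5,0],"turn":-7},
    {"delta_pos":[-15,15,0],"turn":-14},
    {"delta_pos":[-15,35,-10],"turn":-21},
    {"delta_pos":[-10,60,-20],"turn":-28},
    {"delta_pos":[0,85,-40],"turn":-35},
    {"delta_pos":[5,103,-65],"turn":-37},
    {"delta_pos":[5,103,-100],"turn":-37},
    {"delta_pos":[5,103,-100],"turn":-37},
  ],
)

```text
time_s: 15.93
tool_pos: [0.4517, -0.2486, 0.1181]
tool_rot: [179.5, 0.2, -88.9]
force: [-1.3, 0.6, -0.5]
grip_width: 0.0359
```

Run:
```python
from h import *
o=env.get_obs();print(o["tool_pos"],o["tool_rot"],o["qpos"].round(1),o["force"])
```

```text
[ 0.45165218 -0.24862362  0.11809661] [ 1.79542420e+02  1.58425925e-01 -8.89202828e+01] [-33.1  12.7  65.8 110.9 -12.6  64.9 -51.2] [-1.29478793  0.57459628 -0.53613444]
```

Emit:
arm_command(
  steps=[
    {"delta_pos":[0,0,0],"turn":0},
    {"delta_pos":[0,0,-20],"turn":0},
    {"delta_pos":[0,0,-38],"turn":0},
    {"delta_pos":[0,0,-45],"turn":0},
    {"delta_pos":[0,0,-45],"turn":0},
    {"delta_pos":[0,0,-45],"turn":0},
  ],
)

```text
time_s: 16.43
tool_pos: [0.4546, -0.2537, 0.0792]
tool_rot: [-179.9, -0.1, -89.2]
force: [-0.5, -0.8, 0.6]
grip_width: 0.0361
```

Run:
```python
from h import *
o=env.get_obs();print(o["tool_pos"],o["tool_rot"],o["qpos"].round(1),o["force"])
im=env.read_camera("scene");cv2.imwrite("pics/s16.png",cv2.resize(im[150:300,230:390],None,fx=5,fy=4,interpolation=3))
```

```text
[ 0.45464396 -0.25373889  0.07922633] [-1.79902341e+02 -6.37825132e-02 -8.92471290e+01] [-29.3  16.9  63.3 112.8 -17.3  60.5 -47.5] [-0.49313199 -0.84754601  0.61179178]
```

View pics/s16.png

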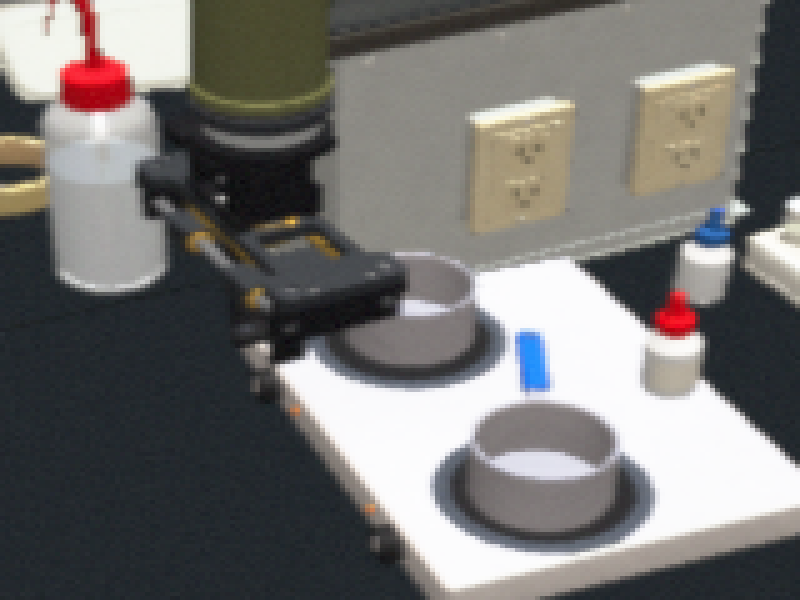

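Emit:
arm_command(
  steps=[
    {"delta_pos":[0,0,-1],"turn":0},
    {"delta_pos":[0,0,-1],"turn":0},
    {"delta_pos":[0,0,-1],"turn":0},
    {"delta_pos":[0,0,-1],"turn":0},
    {"delta_pos":[0,0,-1],"turn":0},
  ],
  gripper=8,
)

```text
time_s: 16.9
tool_pos: [0.4543, -0.2527, 0.077]
tool_rot: [-180.0, -0.0, -89.2]
force: [-0.2, 0.0, 1.3]
grip_width: 0.0159
```

Run:
```python
from h import *
o=env.get_obs();print(o["tool_pos"],o["tool_rot"],o["qpos"].round(1),o["force"],o["grip_width"])
v0=o["tool_pos"][:2]-[.548,-.2515];print(np.hypot(*v0),np.degrees(np.arctan2(v0[1],v0[0])))
for a0 in(0,27):
    r=np.radians(a0);R=np.array([[np.cos(r),-np.sin(r)],[np.sin(r),np.cos(r)]])
    arc(np.zeros(2),R@v0,[2,5,9,13,17,21,24,27,32])
```

```text
[ 0.45429137 -0.2526539   0.07699242] [-1.79966436e+02 -2.88555322e-02 -8.91756481e+01] [-29.2  17.   63.2 113.  -17.5  60.3 -47.4] [-0.2238776   0.01332565  1.27054953] 0.015924249336129685
0.09371573250780424 -179.29451293416503
2 [ 0.1 -3.3]
5 [ 0.5 -8.2]
9 [  1.3 -14.6]
13 [  2.7 -21.1]
17 [  4.4 -27.3]
21 [  6.6 -33.5]
24 [  8.6 -38. ]
27 [ 10.7 -42.4]
32 [ 14.9 -49.5]
2 [ 1.6 -2.9]
5 [ 4.1 -7.1]
9 [  7.8 -12.4]
13 [ 11.9 -17.5]
17 [ 16.4 -22.4]
21 [ 21.1 -26.8]
24 [ 24.9 -30. ]
27 [ 28.8 -32.9]
32 [ 35.7 -37.3]
```

Emit:
arm_command(
  steps=[
    {"delta_pos":[0.1,-3.3,0],"turn":2},
    {"delta_pos":[0.5,-8.2,0],"turn":5},
    {"delta_pos":[1.3,-14.6,0],"turn":9},
    {"delta_pos":[2.7,-21.1,0],"turn":13},
    {"delta_pos":[4.4,-27.3,0],"turn":17},
    {"delta_pos":[6.6,-33.5,0],"turn":21},
    {"delta_pos":[8.6,-38,0],"turn":24},
    {"delta_pos":[10.7,-42.4,0],"turn":27},
  ],
)

```text
time_s: 17.57
tool_pos: [0.4629, -0.2933, 0.0762]
tool_rot: [179.9, 0.3, -62.0]
force: [-4.2, 4.2, 4.9]
grip_width: 0.0157
```

Run:
```python
from h import *
o=env.get_obs();print(o["tool_pos"],o["tool_rot"],o["qpos"].round(1),o["force"],o["grip_width"])
im=env.read_camera("scene");cv2.imwrite("pics/s17.png",cv2.resize(im[150:300,230:390],None,fx=5,fy=4,interpolation=3))
```

```text
[ 0.46286378 -0.29330076  0.07616105] [179.87552411   0.31931093 -61.96301657] [-17.6  19.6  55.3 108.7 -18.4  61.4 -16.7] [-4.1924255   4.22395736  4.9262292 ] 0.015717553405427496
```

View pics/s17.png

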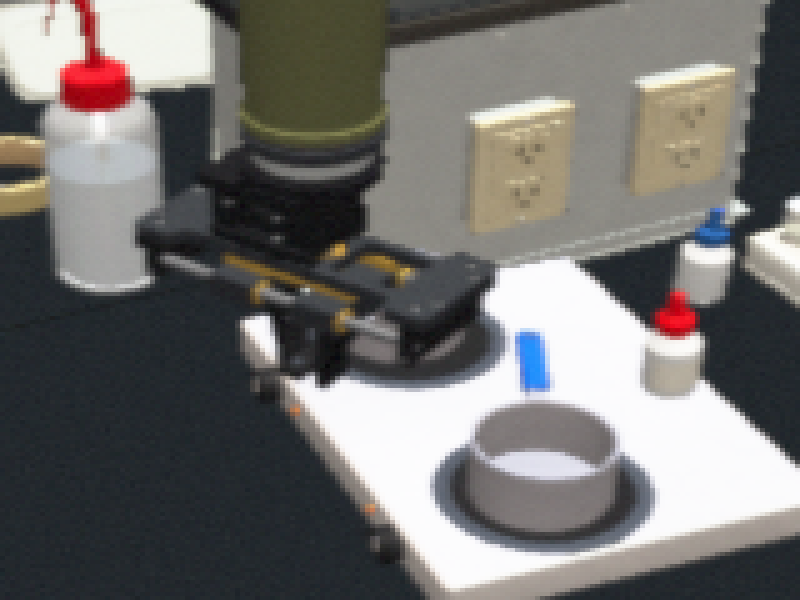

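Emit:
arm_command(
  steps=[
    {"delta_pos":[1.6,-2.9,0],"turn":2},
    {"delta_pos":[4.1,-7.1,0],"turn":5},
    {"delta_pos":[7.8,-12.4,0],"turn":9},
    {"delta_pos":[11.9,-17.5,0],"turn":13},
    {"delta_pos":[16.4,-22.4,0],"turn":17},
    {"delta_pos":[21.1,-26.8,0],"turn":21},
    {"delta_pos":[28.8,-32.9,0],"turn":27},
    {"delta_pos":[35.7,-37.3,0],"turn":32},
  ],
)

```text
time_s: 18.28
tool_pos: [0.4982, -0.3322, 0.0762]
tool_rot: [179.9, 0.3, -29.9]
force: [-6.3, 1.2, 3.4]
grip_width: 0.0165
```

Run:
```python
from h import *
o=env.get_obs();print(o["tool_pos"],o["tool_rot"],o["qpos"].round(1),o["force"],o["grip_width"])
im=env.read_camera("scene");cv2.imwrite("pics/s18.png",cv2.resize(im[150:300,230:390],None,fx=5,fy=4,interpolation=3))
```

```text
[ 0.49824886 -0.33220048  0.0762392 ] [179.93401535   0.26246868 -29.93960903] [ -6.6  24.1  46.4 101.4 -19.3  63.   16.4] [-6.25271184  1.23442554  3.42583457] 0.016535989504511434
```

View pics/s18.png

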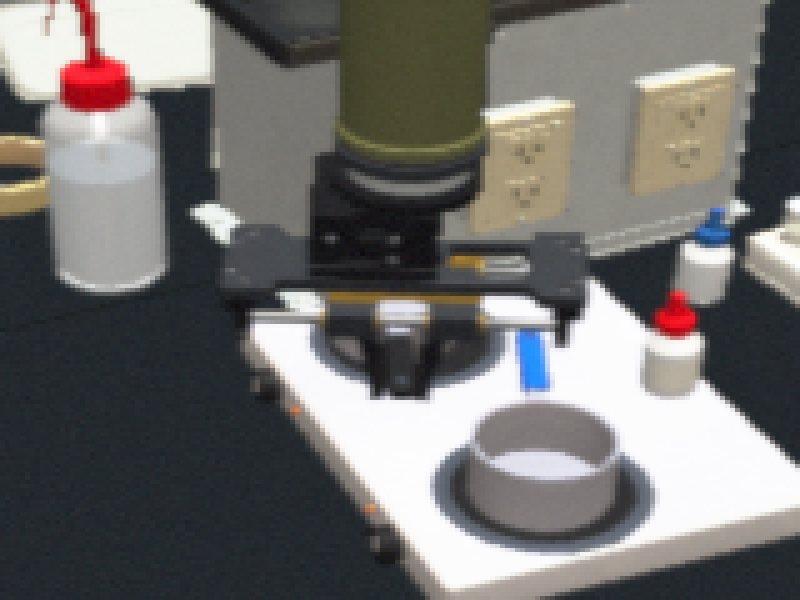

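Emit:
arm_command(
  steps=[
    {"delta_pos":[0,0,0],"turn":0},
    {"delta_pos":[0,0,0],"turn":0},
    {"delta_pos":[0,0,0],"turn":0},
    {"delta_pos":[0,0,0],"turn":0},
  ],
  gripper=36,
)

```text
time_s: 18.67
tool_pos: [0.5009, -0.3315, 0.0766]
tool_rot: [-180.0, -0.0, -30.2]
force: [0.1, -0.0, -0.3]
grip_width: 0.0328
```

Emit:
arm_command(
  steps=[
    {"delta_pos":[0,0,12],"turn":0},
    {"delta_pos":[0,0,40],"turn":0},
    {"delta_pos":[0,0,75],"turn":0},
    {"delta_pos":[0,0,115],"turn":0},
    {"delta_pos":[0,0,155],"turn":0},
    {"delta_pos":[-5,0,195],"turn":0},
    {"delta_pos":[-15,0,235],"turn":0},
    {"delta_pos":[-25,0,275],"turn":0},
  ],
)

```text
time_s: 19.33
tool_pos: [0.4748, -0.3318, 0.3545]
tool_rot: [-180.0, -0.1, -30.2]
force: [1.2, 0.0, 0.2]
grip_width: 0.0359
```

Emit:
arm_command(
  steps=[
    {"delta_pos":[-2,35,10],"turn":4},
    {"delta_pos":[-4,75,20],"turn":8},
    {"delta_pos":[-6,115,20],"turn":12},
    {"delta_pos":[-8,155,20],"turn":16},
    {"delta_pos":[-10,195,20],"turn":20},
    {"delta_pos":[-12,235,20],"turn":25},
    {"delta_pos":[-14,275,20],"turn":30},
    {"delta_pos":[-16,315,20],"turn":35},
  ],
)

```text
time_s: 20.0
tool_pos: [0.4587, -0.0155, 0.3728]
tool_rot: [-179.9, -0.1, 5.0]
force: [1.3, 0.3, 0.6]
grip_width: 0.0358
```

Emit:
arm_command(
  steps=[
    {"delta_pos":[-2,38,0],"turn":5},
    {"delta_pos":[-4,77,0],"turn":10},
    {"delta_pos":[-8,116,0],"turn":15},
    {"delta_pos":[-14,155,0],"turn":20},
    {"delta_pos":[-22,193,0],"turn":25},
    {"delta_pos":[-32,230,0],"turn":30},
  ],
)

```text
time_s: 20.5
tool_pos: [0.4269, 0.2145, 0.3725]
tool_rot: [-180.0, -0.1, 35.0]
force: [0.7, -0.6, 0.3]
grip_width: 0.0358
```

Run:
```python
from h import *
o=env.get_obs();print(o["time_s"],o["tool_pos"],o["qpos"].round(1),o["force"])
P=[(.548,-.2515,240),(.530,-.432,64)]
overlay("top","pics/ot19.png",(275,140,400,260),5,(.538,-.3415,-4.8),P)
overlay("scene","pics/os19.png",(250,190,390,300),5,(.538,-.3415,-4.8),P)
cv2.imwrite("pics/s19.png",env.read_camera("scene"))
```

```text
20.5 [0.42685188 0.21452169 0.37253918] [-48.3  -5.3  17.   92.2   1.5  92.8   3.7] [ 0.69652565 -0.61505048  0.31010815]
```

View pics/ot19.png

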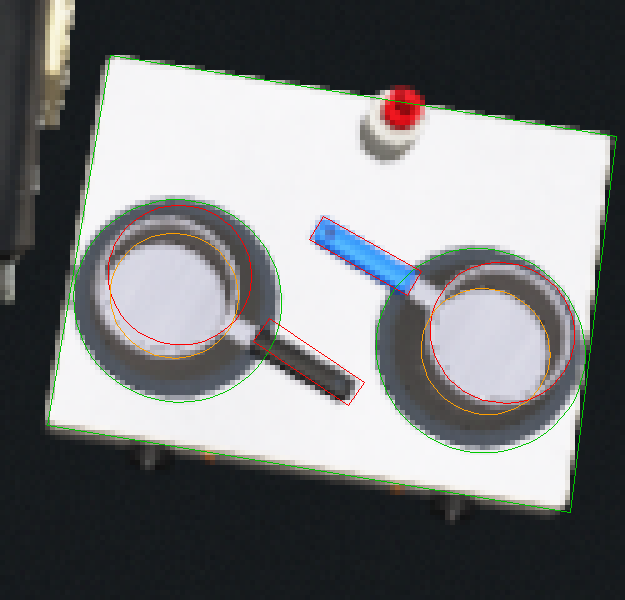

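View pics/os19.png

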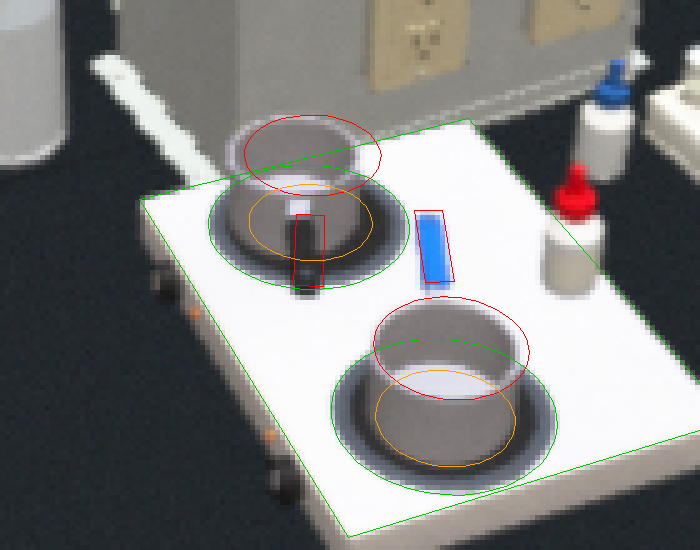

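View pics/s19.png

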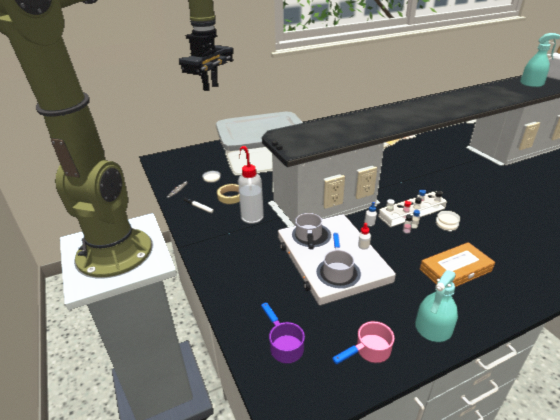

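Run:
```python
from h import *
P=[(.542,-.246,239.5),(.529,-.4305,64)]
overlay("top","pics/ot20.png",(275,165,400,260),6,(.5385,-.3415,-4.8),P)
overlay("scene","pics/os20.png",(265,200,365,300),6,(.5385,-.3415,-4.8),P)
```

```text
(no output)
```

View pics/ot20.png

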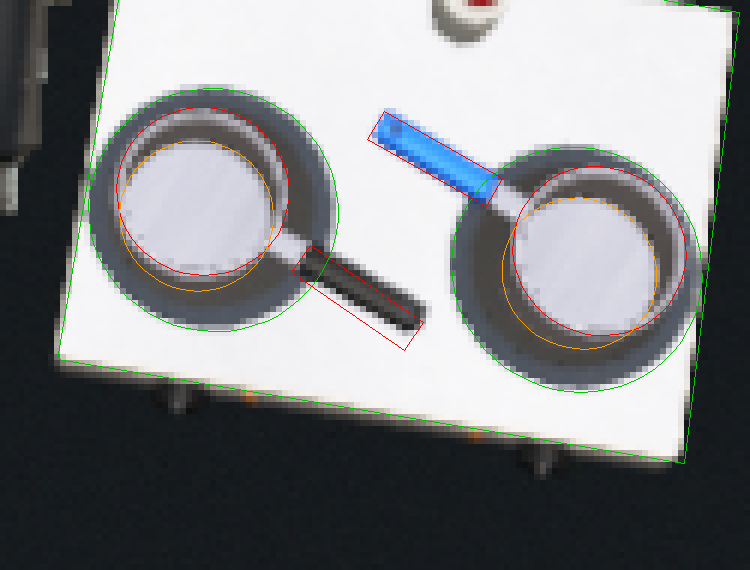

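View pics/os20.png

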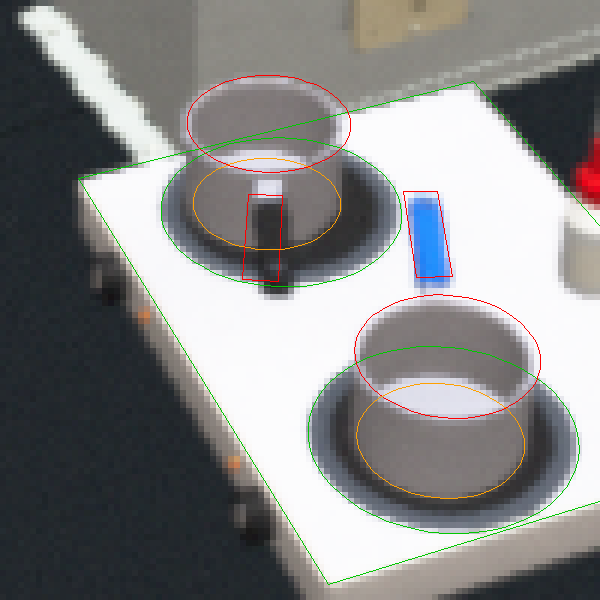

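Run:
```python
from cell import env
print(env.sign_off())
```

```text
the job is handed in; nothing more can be done
None
```

Both handles now lie inward over the hotplate, and I handed the job in at about 21 s. I gripped each handle lightly and swung it round the pan's own axis without lifting. The job was handed in with the arm well clear of everything.

**Final positions:** these come from fitting outlines to both camera views, good to a few mm.
- **Blue handle:** it points inward and back, with its tip about 40 mm behind the zone line.
- **Black handle:** it points inward and forward, with its tip about 35–40 mm inside the front edge.
- **Clearance:** each handle tip is about 45 mm from the other pan, and the handles are further apart than that.
- **Zones:** both pans are wholly on their zones. The blue pan is within a few mm of its zone centre.
- **Surroundings:** the dropper stands where it was, and I saw no change in the other bottles and things around. The forces I read stayed under about 10 N.

**What differed from plan:**
- The blue handle took two grips. After the first swing it would have blocked the black handle, so I gripped it again and turned it further back.
- The black pan slid about 8 mm while turning and sits about 9 mm off its zone centre, leaving roughly 14 mm of margin.
- My final outline for the black handle was about 4° off the picture; the clearances above use the angle in the picture.
- The two cameras disagreed by about 3 mm on the pan positions, well inside these margins.

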